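# Fit a router cutter in a collet chuck

## Task

Take the straight cutter (the narrow parallel-sided one) out of the wooden cutter block, set its shank in the open collet of the chuck on the tool stand so that it goes fully home on the stop, and then turn the hexagon collet nut clockwise until it comes up tight and the collet grips the cutter. Leave the other two cutters in the block.

Things in the scene. Friction and masses are not known exactly. Their poses are not given: they have to be found in the camera images.
- straight_cutter: Router cutter to be fitted, standing shank down in a hole of the wooden block. Plain shank 12 mm diameter, 38 mm long, foot chamfered 1.5 mm; above it a parallel two-flute cutting head, 14 mm diameter, 24 mm high, the narrowest of the three; 62 mm long in all, about 70 g. Origin on the axis at the foot end of the shank; z runs along the axis towards the head. Any turn about z is equivalent.
- roundover_cutter: Another cutter in the block, not to be used: same shank, mushroom-shaped head 29 mm in diameter with a small bearing on top, 62 mm long in all. Origin at the foot end of the shank, z up the axis.
- dovetail_cutter: Another cutter in the block, not to be used: same shank, head that widens upwards from 12 to 24 mm, flat top, 54 mm long in all. Origin at the foot end of the shank, z up the axis.
- cutter_block: Fixed wooden block, 52 x 180 x 36 mm, with a row of four blind upright holes along its y axis at y = +66, +22, -22, -66 mm, 13 mm diameter, 28 mm deep, so that 10 mm of shank shows between block top and cutter head. The cutters stand at +66, +22 and -22 mm in any order; the hole at -66 mm is empty. Origin at the centre of its underside.
- stand: Fixed tool stand that carries the collet chuck upright. Base 104 x 88 x 12 mm, its screw heads 18 mm high; grey housing 62 mm square up to 44 mm height; grooved steel flange 52 mm diameter up to 57 mm, with two key blocks up to 60 mm; then a nose 29 mm diameter up to the hexagon nut at 78 to 98 mm. Origin at the centre of its underside, on the chuck's axis.
- bore_mouth (a point): Point on the vertical axis of the chuck at the height of the nut's top face, 98 mm above the bench. The open collet inside the nut has a bore of about 15 mm (14.3 mm when the nut is turned 0.4 rad) with a conical lead-in 20 mm wide that begins 2 mm below the nut's top.
- bore_stop (a point): Point on the same axis at the bottom of the bore, 30 mm below the nut's top: a flat stop on which the foot of the shank rests when it is fully home; 8 mm of shank then shows above the nut and the cutter's top is 32 mm above the nut's top.
- nut_top (a point): Centre of the top face of the hexagon collet nut; its frame turns with the nut: z up, x square to one pair of flats (the other pairs at 60 and 120 degrees to it). The nut is 30 mm across flats, 20 mm high, free all round and for 18 mm below it; it can be gripped from above on two flats with the fitted cutter standing between the fingers.
- nut (a joint): Turn of the collet nut, rad; starts at 0 to 0.4 (loose), grows clockwise seen from above. Turns against 0.2 N m, a little more when tight; stays where left, does not rise or sink. The collet closes 0.8 mm of radius per rad, touches a 12 mm shank at 1.9 rad, grips firmly from 2.15; hard stop at 2.4. Best done in two or more grips. Tightened empty, it closes so that no shank enters.

How it is judged:
On the way, in this order (a step that is already met when the one before it is completed fails the run):
1. the straight cutter stands in the open collet, its shank fully home on the stop (z of straight_cutter in the frame of bore_stop below 0.003 m and horizontal distance between straight_cutter and bore_stop below 0.003 m), for 0.2 s.
2. the nut is turned until the collet grips the shank (value of joint nut above 2 rad and contact force between stand and straight_cutter above 15 N), for 0.2 s.
At the end, for the whole second after the job is handed in: The straight cutter stands upright (within 3 degrees) in the collet, its shank within 3 mm of the stop and within 2 mm of the axis, at rest; the nut is turned past 2.0 rad and the collet presses on the shank with more than 15 N in all (all of step 2 and z of straight_cutter in the frame of bore_stop below 0.003 m and horizontal distance between straight_cutter and bore_stop below 0.002 m and angle between straight_cutter's own z axis and vertical below 0.05 rad and linear speed of straight_cutter below 0.02 m/s); the robot touches nothing.
It fails at once if another cutter is taken out of the block or knocked over (distance of any of roundover_cutter, dovetail_cutter from where it was at the start of the episode above 0.02 m).
It fails at once if the straight cutter is dropped or knocked over (angle between straight_cutter's own z axis and vertical above 1 rad).
It also fails if it takes over 67 s, if anything falls off the work surface, if the arm or the gripper's body presses on something with over 40 N, if the wrist force passes 120 N, or if a joint passes its speed limit or range.

## Robot

A 7-joint arm with a two-finger parallel gripper is mounted at the origin on a cart in front of the work surface, level with it; the furniture and walls round the work are solid. World frame = base frame: x ahead of the robot, y to its left, z up, the work surface at z = 0. Lengths are in m, angles in rad, forces in N, time in s.
With the tool pointing down it reaches from about 0.35 to 0.775 m from the base axis. Payload 3.1 kg.
Tool frame: the origin (TCP) lies midway between the tips of the shut fingers; the grasp point (between the pads) lies 19 mm behind it (ctrl.hold_point_z is the z of the grasp point in the tool frame, in m); z points along the fingers, y is the line along which they close (so a half turn about z gives the same grasp; the last joint's range is limited). The gripper opens to 85 mm and grips with 20 to 120 N. Pads are 22 mm wide; open, the fingers measure 114 mm over their backs; the gripper's body (76 mm by 85 mm) begins 54 mm behind the grasp point. The pads swing forward as they close: fully open they stand 13 mm farther back than shut.
Start: joints at [-1.221, 0.311, 0.014, 1.512, -0.004, 1.319, -0.027], TCP at [0.21, 0.508, 0.231] pointing down, gripper open.
Joint ranges: [-2.7, 2.7], [-0.3, 1.91], [-1.27, 1.3], [0.12, 2.57], [-1.44, 4.58], [0.2, 2.03], [-3.05, 3.05]. Speed limits (rad/s): [2.79, 2.79, 3.14, 3.14, 3.14, 3.14, 3.14].

## Interface

Orientations are given as [roll, pitch, yaw] about the fixed x, y, z axes, in that order (R = Rz(yaw) Ry(pitch) Rx(roll)).
In Python, from station import ctrl, optics gives the robot as it stands. Calls block until the motion is done:
- ctrl.move_pose(position, orientation): joint-space move of the TCP to a pose.
- ctrl.movel(position, vel=0.15, ori=None, guard=None): straight line of the TCP; ori=None keeps the orientation; vel is the mean speed in m/s. With guard (N) it stops when the force on the tool has changed by that much, and returns True; else False.
- ctrl.goto_joints(angles): joint-space move.
- ctrl.gripper_open() and ctrl.grasp(grip_force=None): open the fingers fully, or close them until they stop; grip_force is the grip in N (None keeps the last).
- ctrl.pause(seconds).
- ctrl.inverse_kinematics(position, orientation): joint angles nearest the present ones, or None.
- optics.camera(name): name is "side" or "top"; returns the picture (420x560x3 uint8, blue, green, red); there is no depth.
- optics.camera_info(name): a dict with "mtx" (3x3 intrinsics, pixels), "pose" (4x4, takes a point from camera to world coordinates). Camera axes: x right, y up, looking along -z (the intrinsics and any distortion apply to the point x, -y, -z); pixel columns grow to the right and rows downward; lengths in m; the calibration is good to about 2 mm. A picture is of the moment at which its call begins. camera_info takes no time and is no camera call.
A pose or a line that the arm cannot do raises ctrl.Unreachable and nothing moves.
- ctrl.sign_off(): hands the job in; it is judged then, once.
Readings, each from a call of its own:
- ctrl.get_time(): time.
- ctrl.get_q(): joint angles.
- ctrl.get_qvel(): joint speeds.
- ctrl.get_tau(): joint torques, N m.
- ctrl.get_position(): TCP position.
- ctrl.get_eef_rot(): TCP orientation.
- ctrl.get_ft_force(): force on the tool from outside, world axes, zero at the start.
- ctrl.get_wrist_torque(): the same for the moment, N m.
- ctrl.get_grip_width(): finger opening in m.
- ctrl.get_finger_force(): force on a finger pad.
Only numpy, scipy, OpenCV 4.12 (cv2) and the standard library are available. Lean on these libraries where they do the work, as an engineer would, in place of code of your own. Each camera call takes 0.05 s, during which the arm holds its last target. There are 200 camera calls.

## Working session

There is one attempt and no reset: what is moved stays moved. The work goes in short steps, each a Python script; the robot and the scene stay as the last script left them, time stands still between calls to the robot, and variables do not carry over. Pictures are saved under pics/ and viewed, at most 10 in all, crops included, and the job is handed in when it is done.

```bash
mkdir -p pics; ls; python3 - <<'E'
from station import ctrl, optics
import cv2, numpy as np
np.set_printoptions(precision=4,suppress=True)
for n in ("side","top"):
    cv2.imwrite(f"pics/{n}0.png",optics.camera(n)); print(n,optics.camera_info(n))
print(ctrl.get_time(),ctrl.get_position(),ctrl.get_eef_rot(),ctrl.hold_point_z)
E
```

```text
pics
side {'mtx': array([[424.2743,   0.    , 275.2617],
       [  0.    , 424.2743, 211.6244],
       [  0.    ,   0.    ,   1.    ]]), 'pose': array([[ 0.8677,  0.2632, -0.4217,  0.0705],
       [-0.4971,  0.4692, -0.7299, -0.7173],
       [ 0.0057,  0.843 ,  0.5379,  0.6438],
       [ 0.    ,  0.    ,  0.    ,  1.    ]])}
top {'mtx': array([[379.5701,   0.    , 276.0986],
       [  0.    , 379.5701, 206.0965],
       [  0.    ,   0.    ,   1.    ]]), 'pose': array([[-0.0119,  0.9997, -0.0231,  0.4648],
       [-0.9996, -0.0113,  0.0254,  0.0693],
       [ 0.0251,  0.0234,  0.9994,  1.1511],
       [ 0.    ,  0.    ,  0.    ,  1.    ]])}
0.1 [0.2097 0.5077 0.2303] [-3.1394  0.0001  2.7499] -0.0187
```

View pics/side0.png

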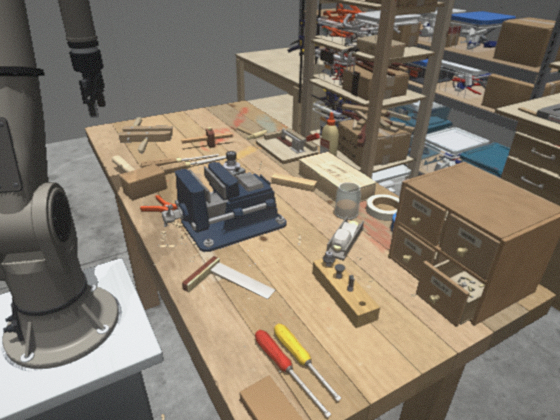

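View pics/top0.png

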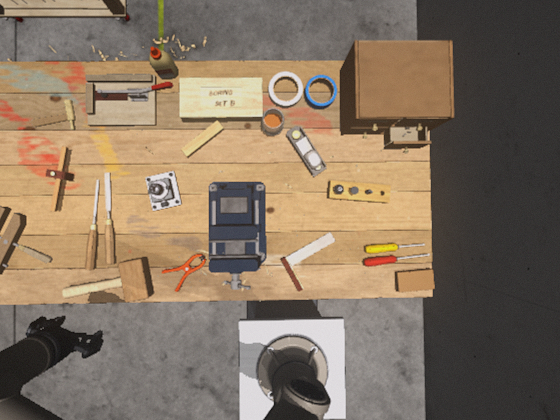

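Side: block around (345,290), with cutters at about (328,262), (340,270) and (351,283). The stand is partly hidden behind the vise at (232,158). Top: block at (360,191), stand at (162,190). Next I'll zoom in on both.

```bash
python3 - <<'E'
import cv2, numpy as np
s=cv2.imread("pics/side0.png");t=cv2.imread("pics/top0.png")
z=lambda i,x,y,w,h,f:cv2.resize(i[y:y+h,x:x+w],None,fx=f,fy=f,interpolation=cv2.INTER_CUBIC)
a=np.hstack([z(t,322,172,80,40,5),z(t,140,170,80,40,5)])   # 800x200
b=np.hstack([z(s,305,250,80,80,5),z(s,200,135,80,80,5)])   #800x400
cv2.imwrite("pics/zoom.png",np.vstack([a,b]))
E
```

```text
(no output)
```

View pics/zoom.png

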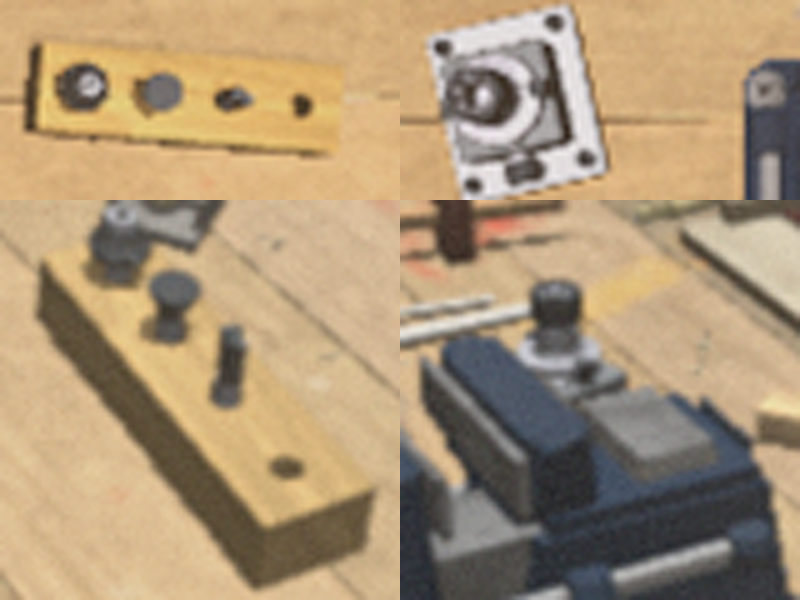

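Order along the block from the left: roundover, dovetail, straight, then the empty hole. In the side zoom the straight cutter's top is at (232,330) and its foot at block level is (226,403). In the top zoom the empty hole is at (302,105). The nut's top is at (478,90) in the top zoom and (556,289) in the side zoom. Now I'll cast rays.

```bash
cat > h.py <<'E'
import numpy as np, cv2
from station import ctrl, optics
np.set_printoptions(precision=4,suppress=True)
def ray(n,u,v):
    i=optics.camera_info(n);P=np.array(i["pose"])
    d=np.linalg.inv(np.array(i["mtx"]))@[u,v,1]
    return P[:3,3],P[:3,:3]@[d[0],-d[1],-d[2]]
def onz(n,u,v,z):
    o,d=ray(n,u,v); return o+d*(z-o[2])/d[2]
def tri(a,b):
    (o1,d1),(o2,d2)=ray(*a),ray(*b)
    s=np.linalg.lstsq(np.c_[d1,-d2],o2-o1,rcond=None)[0]
    p,q=o1+s[0]*d1,o2+s[1]*d2
    return (p+q)/2,np.linalg.norm(p-q)
E
python3 - <<'E'
from h import *
k=lambda x0,y0,u,v:(x0+(u+.5)/5-.5,y0+(v+.5)/5-.5)
T=lambda u,v:("top",)+k(322,172,u,v)
T2=lambda u,v:("top",)+k(140,170,u-400,v)
S=lambda u,v:("side",)+k(305,250,u,v-200)
S2=lambda u,v:("side",)+k(200,135,u-400,v-200)
print("straight side top",onz(*S(232,330),.070),"foot",onz(*S(226,402),.036),"head mid",onz(*S(232,351),.058))
print("straight top-cam",onz(*T(235,98),.053))
print("hole side",onz(*S(287,467),.036),"top",onz(*T(302,105),.036))
print("dove side",onz(*S(175,288),.062),"top",onz(*T(163,93),.062))
print("round side",onz(*S(121,215),.070),"top",onz(*T(85,87),.070))
print("nut side",onz(*S2(556,289),.098),"top",onz(*T2(478,90),.098),"tri",tri(S2(556,289),T2(478,90)))
t=cv2.imread("pics/top0.png"); hsv=cv2.cvtColor(t,cv2.COLOR_BGR2HSV)
# stand base: white low-saturation
m=np.zeros(t.shape[:2],np.uint8); m[165:215,140:190]=cv2.inRange(hsv,(0,0,150),(180,60,255))[165:215,140:190]
c=cv2.findContours(m,0,2)[0]; r=cv2.minAreaRect(np.vstack(c)); print("base",r,onz("top",*r[0],.012))
for p in cv2.boxPoints(r): print(onz("top",*p,.012))
for u,v in [(440,47),(555,22),(588,158),(473,185)]: print("screw",onz(*T2(u,v),.018))
E
```

```text
straight side top [ 0.5346 -0.2243  0.07  ] foot [ 0.5317 -0.2294  0.036 ] head mid [ 0.5361 -0.2243  0.058 ]
straight top-cam [ 0.5306 -0.2289  0.053 ]
hole side [ 0.5296 -0.2711  0.036 ] top [ 0.527  -0.2734  0.036 ]
dove side [ 0.5368 -0.1843  0.062 ] top [ 0.5334 -0.1846  0.062 ]
round side [ 0.5397 -0.1404  0.07  ] top [ 0.5368 -0.1379  0.07  ]
nut side [0.5472 0.3819 0.098 ] top [0.5439 0.3753 0.098 ] tri (array([0.5437, 0.3741, 0.1019]), np.float64(0.00025739787383694776))
base ((162.75933837890625, 190.4410400390625), (34.971805572509766, 30.007495880126953), 77.19573211669922) [0.5417 0.3779 0.012 ]
[0.5832 0.4325 0.012 ]
[0.6023 0.3457 0.012 ]
[0.5001 0.3233 0.012 ]
[0.4813 0.41   0.012 ]
screw [0.5757 0.4208 0.018 ]
screw [0.59   0.3529 0.018 ]
screw [0.5089 0.3339 0.018 ]
screw [0.4936 0.4017 0.018 ]
```

The views agree to about 3 mm: straight cutter at (0.532, -0.228), row yaw about -0.075, chuck axis about (0.543, 0.377). Going above the cutter.

```bash
python3 - <<'E'
from h import *
O=[np.pi,0,1.496]
print("ik",ctrl.inverse_kinematics([.532,-.228,.16],O))
for dy in (0,): print("ik stand",ctrl.inverse_kinematics([.543,.377,.2],[np.pi,0,2.18]))
ctrl.move_pose([.532,-.228,.16],O)
print(ctrl.get_time(),ctrl.get_q(),ctrl.get_position())
print(ctrl.movel([.532,-.228,.043],vel=.1,guard=8), ctrl.get_time(),ctrl.get_position(),ctrl.get_ft_force())
s=optics.camera("side");t=optics.camera("top")
cv2.imwrite("pics/pre.png",np.hstack([cv2.resize(s[215:335,285:405],(480,480),interpolation=2),cv2.resize(t[150:240,330:390],(320,480),interpolation=2)]))
E
```

```text
ik [-0.3322  0.625   1.1039  1.5689 -0.572   1.3059  0.7746]
ik stand [-0.7886  0.5669  0.2638  1.2245 -0.1435  1.368   0.0737]
2.9417 [-0.3335  0.625   1.1025  1.5686 -0.5723  1.3061  0.7746] [ 0.5327 -0.2266  0.1598]
False 4.2583 [ 0.5326 -0.2284  0.0438] [-1.283   0.8223 -0.0194]
```

View pics/pre.png

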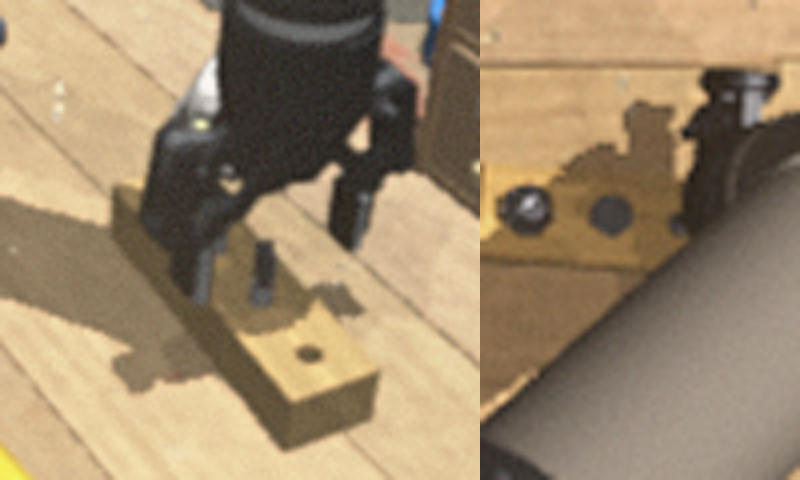

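The fingers stand either side of the straight cutter, which shows at (265,270) with fingertips at about (200,300) and (345,245). They are clear of the block. Closing lightly, then checking the side force.

```bash
python3 - <<'E'
from h import *
ctrl.grasp(20); ctrl.pause(.2)
print(ctrl.get_time(),ctrl.get_grip_width(),ctrl.get_finger_force(),ctrl.get_ft_force(),ctrl.get_wrist_torque(),ctrl.get_position())
cv2.imwrite("pics/g.png",cv2.resize(optics.camera("side")[225:325,295:395],(500,500),interpolation=2))
E
```

```text
5.2083 0.013075583961068706 21.192009150981903 [-1.0859  1.0482  0.8743] [ 0.0345  0.0504 -0.0555] [ 0.5319 -0.228   0.043 ]
```

View pics/g.png

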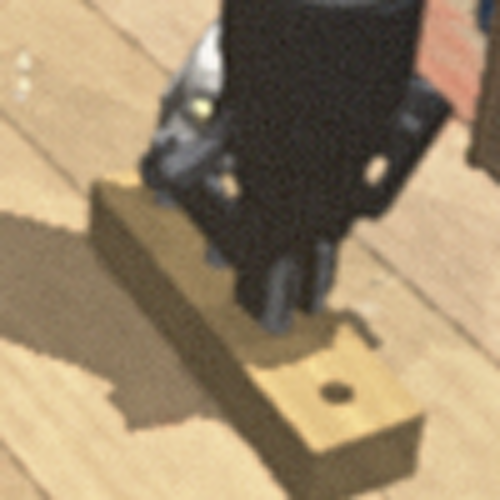

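Centred grasp: width 13.1 mm and no side load. Gripping firmly, lifting out, and carrying high over the vise to hover above the chuck.

```bash
python3 - <<'E'
from h import *
ctrl.grasp(60)
p=ctrl.get_position()
ctrl.movel([p[0],p[1],.12],vel=.08); print(ctrl.get_ft_force(),ctrl.get_grip_width())
ctrl.movel([p[0],p[1],.26],vel=.25)
ctrl.move_pose([.543,.3765,.22],[np.pi,0,2.18]); 
ctrl.movel([.543,.3765,.150],vel=.15); ctrl.pause(.3)
print(ctrl.get_time(),ctrl.get_q(),ctrl.get_position(),ctrl.get_eef_rot(),ctrl.get_grip_width(),ctrl.get_ft_force())
s=optics.camera("side");t=optics.camera("top"); cv2.imwrite("pics/s1.png",s); cv2.imwrite("pics/t1.png",t)
cv2.imwrite("pics/hov.png",np.hstack([cv2.resize(s[110:190,195:265],(490,560),interpolation=2),cv2.resize(t[160:230,140:178],(304,560),interpolation=2)]))
E
```

```text
[ 0.1418 -1.315  -0.4288] 0.011921952379835107
10.3833 [-1.1541  0.7422  0.9452  1.3187 -0.5939  1.3683  0.3844] [0.5436 0.3767 0.151 ] [3.1398 0.0001 2.1801] 0.012032171753691968 [ 0.2419  0.3875 -0.645 ]
```

View pics/hov.png

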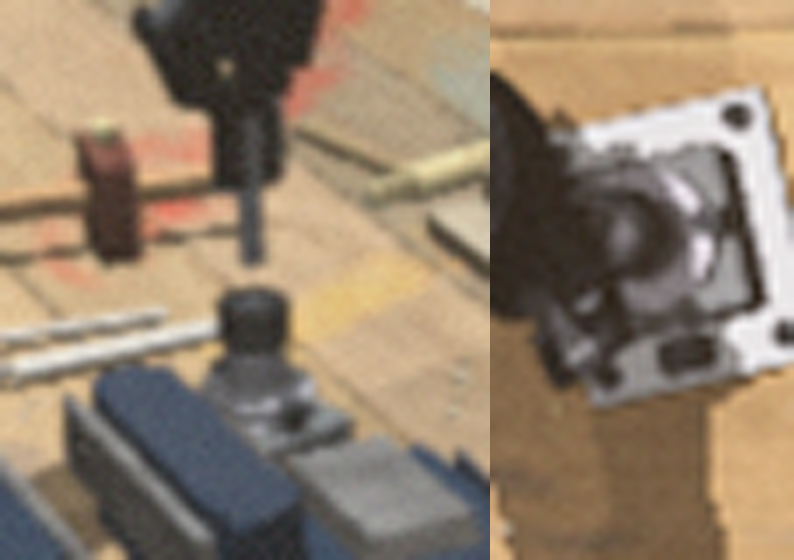

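The side view shows the shank end at about (252,263) and the nut's top centre at about (254,302), so the shank hangs nearly above the nut. Checking numerically against the projection of one vertical axis.

```bash
python3 - <<'E'
from h import *
k=lambda u,v:(195+(u+.5)/7-.5,110+(v+.5)/7-.5)
f=k(252,259); n=k(254.5,304)
F=onz("side",*f,.116); N=onz("side",*n,.098)
print("foot",F,"nut",N,"nut-foot",N-F)
# nut extents by dark mask in the first frame, side
g=cv2.cvtColor(cv2.imread("pics/side0.png"),cv2.COLOR_BGR2GRAY); g1=cv2.cvtColor(cv2.imread("pics/s1.png"),cv2.COLOR_BGR2GRAY)
for r in (153,155,157): print(r,g1[r,222:242])
for r in (140,143,145,146,147,148,149): print(r,g1[r,224:238])
print(g1[146:158,231])
E
```

```text
foot [0.5486 0.3843 0.116 ] nut [0.5458 0.3777 0.098 ] nut-foot [-0.0029 -0.0066 -0.018 ]
153 [186 191 188 152  91  65  75  82  92  92  85  75  65  76 136 191 201 198
 196 195]
155 [199 200 206 183  97  48  58  54  59  59  62  56  49  62 133 192 200 200
 192 195]
157 [216 207 191 159  88  43  48  53  54  53  51  51  51  63 129 190 198 197
 196 196]
140 [177 184 186 188 169 105  76  86 131 180 190 192 188 190]
143 [130 118 116 117 111  91  83  87 129 176 190 195 192 186]
145 [195 190 189 192 171 120  80  79 111 166 193 194 193 189]
146 [186 188 190 191 172 121  83  74 111 162 184 192 192 193]
147 [181 188 188 189 178 138 101 105 129 165 186 186 186 188]
148 [176 174 186 189 190 174 156 158 177 186 191 185 185 187]
149 [175 173 166 171 188 189 184 187 196 193 192 183 186 181]
[ 74 105 158 187 157 100  92  92  73  59  52  53]
```

Laterally aligned within 1 mm. The side camera's depth reading is weak, so I trust the top view for that direction. Inserting with a guard.

```bash
python3 - <<'E'
from h import *
g=lambda l:print(l,round(ctrl.get_time(),2),ctrl.get_position(),ctrl.get_ft_force(),ctrl.get_wrist_torque())
g("start")
h=ctrl.movel([.543,.377,.120],vel=.04,guard=6); g(h)
if not h:
    h=ctrl.movel([.543,.377,.101],vel=.03,guard=8); g(h)
E
```

```text
start 10.48 [0.5432 0.3767 0.1506] [-0.3654  0.254  -1.6098] [-0.0023 -0.0101 -0.0033]
True 11.1 [0.5425 0.378  0.1234] [ 0.701   2.1953 -1.8774] [ 0.3288 -0.3031 -0.0313]
```

Contact came with the foot about 10 mm below the nut's top, so it is in the lead-in. The moment points to a push toward +x, +y, so I'll follow it compliantly.

```bash
python3 - <<'E'
from h import *
x,y=.543,.377
for i in range(8):
    f,t=ctrl.get_ft_force(),ctrl.get_wrist_torque(); p=ctrl.get_position()
    print(round(ctrl.get_time(),2),p,f,t)
    if p[2]<.1035: break
    d=np.array([-t[1],t[0]]); n=np.linalg.norm(d)
    if n>.12: x,y=np.array([x,y])+.001*d/n
    ctrl.movel([x,y,p[2]+.001],vel=.03)
    ctrl.movel([x,y,.1015],vel=.03,guard=8)
print(x,y,ctrl.get_position(),ctrl.get_ft_force(),ctrl.get_grip_width())
cv2.imwrite("pics/ins.png",cv2.resize(optics.camera("side")[110:190,195:265],(490,560),interpolation=2))
E
```

```text
11.1 [0.5425 0.378  0.1234] [ 0.701   2.1953 -1.8774] [ 0.3288 -0.3031 -0.0313]
12.03 [0.5434 0.3781 0.1031] [-1.0838  0.2167  3.6673] [-0.0532  0.1239  0.036 ]
0.5436778243603524 0.3777352238682965 [0.5434 0.3781 0.1031] [-1.0838  0.2167  3.6673] 0.012063160006086444
```

View pics/ins.png

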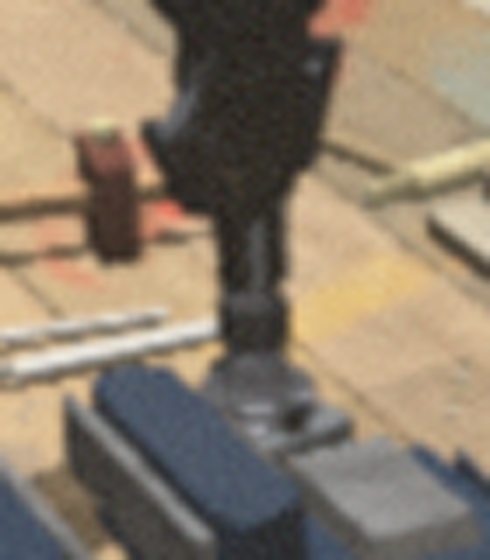

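Home on the stop: TCP 0.1031 m, as expected for the foot at 0.068. Releasing, winding the wrist back around the cutter, lowering onto the nut, and closing lightly to feel for the flats.

```bash
python3 - <<'E'
from h import *
g=lambda l:print(l,round(ctrl.get_time(),2),ctrl.get_position(),ctrl.get_eef_rot(),"f",ctrl.get_ft_force(),"t",ctrl.get_wrist_torque(),"w",ctrl.get_grip_width())
ctrl.gripper_open(); ctrl.pause(.3); g("open")
cv2.imwrite("pics/o.png",optics.camera("side"))
q=np.array(ctrl.get_q()); print(q)
q[6]=-1.2; ctrl.goto_joints(q); g("wound")
h=ctrl.movel([.5435,.378,.071],vel=.06,guard=8); g(h)
if not h:
    ctrl.grasp(20); ctrl.pause(.3); g("grip")
E
```

```text
open 13.08 [0.5428 0.3786 0.1022] [-3.1388 -0.0023  2.1809] f [ 0.8333 -0.1361 -0.205 ] t [-0.0098  0.0451 -0.0026] w 0.08543508900989293
[-1.1493  0.7859  0.9177  1.3725 -0.6267  1.2881  0.4081]
wound 14.57 [0.5428 0.3786 0.1021] [-3.1394  0.0029  0.5734] f [ 0.0688  0.3138 -0.5415] t [0.0194 0.0735 0.0221] w 0.08569485782608675
False 15.23 [0.5436 0.3779 0.0709] [-3.1397  0.0029  0.5728] f [-0.0935 -0.3218  0.9374] t [-0.0096 -0.0016 -0.0016] w 0.08540750996375623
grip 16.07 [0.5427 0.3796 0.0716] [-3.1368  0.0025  0.5739] f [-3.9034  3.3754  6.1617] t [ 0.5929  0.8273 -0.1868] w 0.029504546462084662
```

The grip closed on flats at 29.5 mm. J7 decreasing turns clockwise. Firming the grip and turning in steps while watching the moment.

```bash
cat >> h.py <<'E'
def turn(total,step=.3,tmax=1.5):
    q=np.array(ctrl.get_q()); q0=q[6]; done=0
    while done<total-1e-6:
        done=min(total,done+step); q[6]=q0-done; ctrl.goto_joints(q)
        t=ctrl.get_wrist_torque(); f=ctrl.get_ft_force()
        print(round(ctrl.get_time(),2),"d",round(q0-ctrl.get_q()[6],3),"tz",round(t[2],3),"f",f,"txy",t[:2],"w",round(ctrl.get_grip_width(),4),flush=True)
        if abs(t[2])>tmax or np.linalg.norm(f)>45: print("STOP");break
E
python3 - <<'E'
from h import *
ctrl.grasp(60); ctrl.pause(.1); print(ctrl.get_position(),ctrl.get_ft_force())
turn(1.5)
cv2.imwrite("pics/tn.png",cv2.resize(optics.camera("side")[110:190,195:265],(490,560),interpolation=2))
E
```

```text
[0.5427 0.3796 0.0718] [-4.098   2.6325  6.4114]
16.78 d 0.297 tz -0.217 f [-2.6023  1.5506  2.6315] txy [0.4342 0.5095] w 0.0286
17.18 d 0.596 tz -0.163 f [-2.0854  2.887   3.2279] txy [0.4856 0.4496] w 0.0292
17.57 d 0.896 tz -0.145 f [-2.1748  2.7067  3.5138] txy [0.6208 0.4452] w 0.0288
17.96 d 1.196 tz -0.131 f [-2.6266  2.7836  2.0777] txy [0.726 0.334] w 0.0287
18.35 d 1.495 tz -0.177 f [-1.7162  3.8018  2.275 ] txy [0.88  0.135] w 0.0291
```

View pics/tn.png

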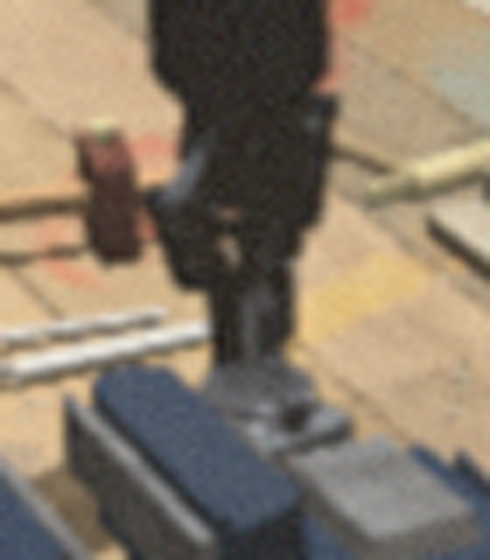

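The nut turned 1.5 rad with the width steady at 29 mm, so it did not slip off. The picture shows the fingers on the nut at about (255,320). Regripping two flats back and turning until tight.

```bash
python3 - <<'E'
from h import *
print(ctrl.get_position())
ctrl.gripper_open(); ctrl.pause(.2); print(ctrl.get_wrist_torque())
q=np.array(ctrl.get_q()); q[6]+=2*np.pi/3; ctrl.goto_joints(q)
ctrl.movel([.543,.379,.071],vel=.05)
ctrl.grasp(80); ctrl.pause(.2); print(ctrl.get_grip_width(),ctrl.get_position(),ctrl.get_ft_force(),ctrl.get_wrist_torque())
turn(.3,.15,1.2); turn(.7,.05,1.2)
E
```

```text
[0.5429 0.3801 0.0718]
[-0.022  -0.0226  0.0072]
0.028239437473581173 [0.5427 0.3792 0.0714] [-2.3345 -0.0877  3.4813] [-0.048   0.4961 -0.1129]
22.28 d 0.147 tz -0.163 f [-2.6399 -0.0997  2.284 ] txy [-0.0209  0.3792] w 0.0286
22.55 d 0.295 tz -0.144 f [-2.7253 -0.2647  3.0602] txy [-0.0571  0.4497] w 0.0289
22.8 d 0.047 tz -0.137 f [-2.1278  0.133   4.3866] txy [-0.031   0.3238] w 0.0284
23.05 d 0.098 tz -0.171 f [-2.434  -0.5946  2.7698] txy [-0.0251  0.4186] w 0.0285
23.3 d 0.148 tz -0.139 f [-2.51    0.5443  3.3082] txy [0.0302 0.3956] w 0.0289
23.55 d 0.198 tz -0.143 f [-2.8414 -0.1735  3.7359] txy [0.0159 0.4786] w 0.0288
23.8 d 0.248 tz -0.196 f [-2.2761 -0.1087  2.8733] txy [0.0648 0.5531] w 0.0281
24.05 d 0.298 tz -0.13 f [-2.8604 -0.0931  3.0677] txy [0.1062 0.5354] w 0.0285
24.3 d 0.348 tz -0.205 f [-3.1273  0.6529  3.0726] txy [0.1388 0.5821] w 0.0283
24.55 d 0.398 tz -0.136 f [-2.9613 -0.1254  4.0253] txy [0.1933 0.5881] w 0.0285
24.8 d 0.448 tz -0.105 f [-3.3056  0.6208  2.0119] txy [0.2661 0.3277] w 0.0288
25.05 d 0.499 tz -0.15 f [-1.0864  3.0391  2.4138] txy [0.4154 0.2117] w 0.0285
25.3 d 0.545 tz 1.858 f [-0.8664  0.697   2.1153] txy [0.2336 0.0976] w 0.029
STOP
```

A sharp torque rise after 2.34 rad in total matches the hard stop at 2.4, so the nut is tight. Opening, retreating straight up and looking.

```bash
python3 - <<'E'
from h import *
ctrl.gripper_open(); ctrl.pause(.2)
ctrl.movel([.543,.379,.25],vel=.12); 
ctrl.move_pose([.45,.20,.35],[np.pi,0,1.9]); ctrl.pause(.2)
print(ctrl.get_time(),ctrl.get_position(),ctrl.get_ft_force())
s=optics.camera("side");t=optics.camera("top")
cv2.imwrite("pics/end.png",np.hstack([cv2.resize(s[110:190,195:265],(490,560),interpolation=2),cv2.resize(t[160:230,140:178],(304,560),interpolation=2)]))
E
```

```text
29.3083 [0.45   0.2004 0.3496] [-0.3931  0.5206  0.6607]
```

View pics/end.png

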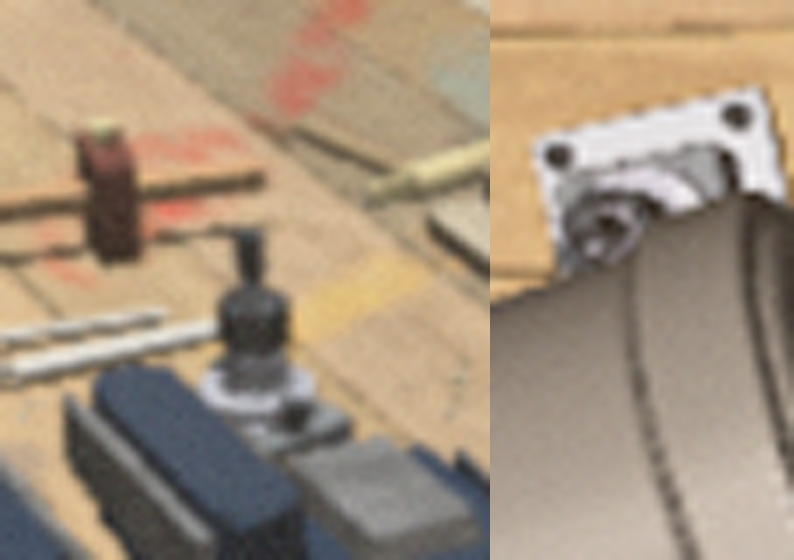

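The cutter stands upright in the nut, head top at about (248,230), with nothing touching it. One quick check of its height in the side view against the nut's top edge before handing in.

```bash
python3 - <<'E'
from h import *
i=optics.camera_info("side");P=np.linalg.inv(np.array(i["pose"]));K=np.array(i["mtx"])
def pr(p): c=P@np.r_[p,1]; v=K@[c[0],-c[1],-c[2]]; return v[:2]/v[2]
a=np.array([.543,.379]); d=np.array([.42,.73])/.842
print("pred back edge of nut",pr(np.r_[a+.0155*d,.098]),"nut bottom front",pr(np.r_[a-.0155*d,.078]),"cutter top back",pr(np.r_[a+.006*d,.130]))
g=cv2.cvtColor(optics.camera("side"),cv2.COLOR_BGR2GRAY); g0=cv2.cvtColor(cv2.imread("pics/side0.png"),cv2.COLOR_BGR2GRAY)
print("now",g[138:166,230]); print("now",g[138:166,231]); print("before",g0[138:166,230])
E
```

```text
pred back edge of nut [230.3873 150.9073] nut bottom front [229.7963 161.2084] cutter top back [229.5588 142.4696]
now [178 194 192 177 126  85  54  45  52  48  44  58  68  88  90  85  79  65
  61  55  56  55  71  94  93  87  89 112]
now [179 192 191 171 124 100  71  67  60  55  59  62  73  83  85  90  81  70
  57  57  55  56  69  98  96  89  93 108]
before [179 195 194 174 135 168 185 188 185 189 186 190 165 115 134 131  97  62
  58  57  54  57  70 101  98  92  90 108]
```

The cutter's top edge is at row 142.4 against 142.5 predicted for fully home, so I'm handing in.

```bash
python3 -c "
from station import ctrl
print(ctrl.sign_off(), ctrl.get_time())"
```

```text
the job is handed in; nothing more can be done
the job is handed in; nothing more can be done
```

The straight cutter is fully home in the collet and the nut is turned clockwise to its hard stop; the job was handed in at about 30 s, the other two cutters were left in the block, and no verdict came back.

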